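Set the bottle shaker to speed 4 and start it

ROBOT

A 6-joint arm with a two-finger parallel gripper is mounted at the origin on the work surface. World frame = base frame: x ahead of the robot, y to its left, z up, the work surface at z = 0. Lengths are in m, angles in rad, forces in N, time in s.
With the tool pointing down it reaches from about 0.35 to 0.775 m from the base axis. Payload 7.3 kg.
Tool frame: the origin (TCP) lies at the centre of the arm's flange, where the gripper is bolted on; the fingertips stand 178 mm ahead of it and the grasp point (between the pads) lies robot.pinch_z ahead of it (robot.pinch_z is the distance from the TCP to the grasp point, in m); x points along the fingers, z is the direction in which the jaws open and shut, and the axes are right-handed (so a half turn about x gives the same grasp; the last joint's range is limited). The gripper opens to 92 mm and grips with 3 to 60 N. Pads are 19 mm wide; open, the fingers measure 130 mm over their backs; the gripper's body (75 mm by 190 mm) begins 47 mm behind the grasp point.
Start: joints at [-1.364, 0.342, 1.524, -0, 1.275, -0.146], TCP at [0.181, -0.493, 0.405] pointing down, gripper open.
Joint ranges: [-2.53, 2.53], [-0.77, 2.02], [0.04, 2.7], [-1, 4.14], [0.28, 2.66], [-3.11, 3.11]. Speed limits (rad/s): [2.57, 2.57, 3.14, 3.14, 3.14, 3.14].

INTERFACE

Orientations are given as [roll, pitch, yaw] about the fixed x, y, z axes, in that order (R = Rz(yaw) Ry(pitch) Rx(roll)).
In Python, from cell import robot gives the robot as it stands.
- The arm moves only by the shell command python3 -m jog 'ROWS' [FORCE]. ROWS is JSON, a list of rows, each an object of numbers: "fingers": the closure, from 0 (fully open) to 1 (shut); "x", "y", "z": the shift along the tool's x, y, z in cm; "spin": the turn about the tool's x in degrees. A call has 1 to 5 rows; each row is the pose to reach, as a shift and turn from the pose commanded when the call began, along the tool's axes at that moment; what a row does not reach only later rows make up. A row lasts 1/8 s, in which the tool goes at most 62.5 mm and 10.7 degrees, less where a joint would pass 70% of its speed; a pose out of reach is approached as far as the arm can. A call with a gripper value outside its range is refused whole. The fingers move at their own pace and stop on an object; FORCE is the grip in N (left out, the last holds). Time passes only in rows, so rows that repeat a pose let the fingers close. It gives the time, the measured TCP pose, the force and the opening at its end, in the units of the state.
- robot.observe(): the state, without advancing time (a new reading comes with each control period).
- robot.read_camera(name): name is "scene" or "top" or "wrist"; returns a dict with "color" (480x640x3 uint8, red, green, blue), "mtx" (3x3 intrinsics, pixels), "view" (4x4, takes a point from world to camera coordinates); the wrist camera has in their place "T_tool_cam" (4x4, takes a point from camera to tool coordinates, whose origin is the TCP and whose axes are the tool frame's). Camera axes: x right, y down, z forward; pixel columns grow to the right and rows downward; lengths in m; the calibration is good to about 2 mm. A picture is of the moment at which its call begins: read the wrist's pose just before it. There is no depth.
- robot.hand_in(): hands the job in, once; it reports no verdict.
Trained networks look in a picture, given as the dict that the camera call returned (one of the last four; its "shot" number tells which), for a name from the list of things; names that differ only in an ending like _2 or _b are one class to them, and where a whole thing is asked for, a point or a joint stands for the part that bears it (a point fixed in the world has none). Each returns a list of dicts, best first, with "conf" (0 to 1); they miss things now and then, are a little off and sometimes report something else, mostly with a low value. They report only what shows in the picture. A call takes as long as a camera call.
- robot.look_for(target, picture): "xy" ([column, row] in pixels, amid what is visible of it).
The state is a dict: "time": time; "qpos": joint angles; "qvel": joint speeds; "joint_efforts": joint torques, N m; "tool_pos": TCP position; "tool_rot": TCP orientation; "contact_force": force on the tool from outside, world axes, zero at the start; "torque": the same for the moment, N m; "opening": finger opening in m.
Only numpy, scipy, OpenCV 4.12 (cv2) and the standard library are available. Lean on these libraries where they do the work, as an engineer would, in place of code of your own. Each camera call takes 0.05 s, during which the arm holds its last target. There are 200 camera calls.

TASK

With a fingertip against the side of its pointer, turn the shaker's speed dial clockwise, counting the clicks, until it rests in the click position for speed 4 (the fourth click up from off); do not pinch the dial. Only then press the round start button fully in with a fingertip and let it come back out. Keep off the rectangular stop bar, and leave the bottles, jars, tray, stamp and pen where they stand.

Things in the scene. Friction and masses are not known exactly. Their poses are not given: they have to be found in the camera images.
- shaker: Bottle shaker, fixed to the bench: light-grey housing 200 (x) by 300 (y) mm. Origin at the centre of its underside, z up; its front (-x) faces the robot, give or take 20 degrees. The half at -y (y -150 to -10 mm) is a flat control deck 80 mm above the bench with a dial and two buttons; the half at +y is a steel bottle platform, 57 mm above the bench, rails to 75 mm.
- speed_dial (a joint): Angle of the black dial on the deck, rad: 0 = off, pointer along the shaker's +y, at its left end stop; grows clockwise from above. Click positions 0 to 6, every 0.5236 rad: speed 4 is 2.094. A spring detent holds each; past the hump half way to the next it snaps on by itself. A hump takes about 0.07 N m (2 to 3 N at the pointer). Starts on 0, 1 or 2. Marks: dot for off, then ticks of growing length.
- dial_axis (a point): Point on the dial's vertical axis, 31 mm above the deck; from the shaker's centre 30 mm to -x and 85 mm to -y. The dial is a disc 42 mm across, to 7 mm above the deck, with an upright bar-shaped pointer 14 mm wide, from 7 to 29 mm above the deck (a 4 mm ridge along its middle, white line on it, to 32 mm), reaching 36 mm from the axis at the pointing end, 14 mm at the tail.
- dial_pointer (a point): Middle of the pointing end of the dial's pointer, 36 mm from the axis, 19 mm above the deck; turns with the dial.
- start_button (a joint): Travel of the round grey start button, m: 0 = out, 0.005 = fully in (pressed straight down). Spring of 1.5 N at first, about 4 N fully in; it comes back out when let go.
- start_top (a point): Centre of the top of the round start button, 25 mm across, 8 mm above the deck; 65 mm from the shaker's centre towards +x and 45 mm towards -y.
- stop_bar (a joint): Travel of the stop bar, m: 0 = out, 0.005 = fully in. Same spring as the start button. Not to be pressed.
- stop_top (a point): Centre of the top of the rectangular grey stop bar, 18 by 40 mm, 8 mm above the deck, 70 mm to the right (-y) of the start button.
- bottle_a: White plastic bottle with a screw cap, upright, origin at the centre of its underside; 42 mm across, 78 mm high, on the shaker's platform, nearer the robot.
- bottle_b: White plastic bottle with a screw cap, upright, origin at the centre of its underside; 42 mm across, 78 mm high, on the shaker's platform, farther from the robot.
- bottle_c: White plastic bottle with a screw cap, upright, origin at the centre of its underside; 42 mm across, 78 mm high, on the bench just right of the shaker.
- red_jar: Specimen jar with a red lid, 56 mm across, 65 mm high, on the bench right of the shaker; origin at the centre of its underside.
- tray: Steel tray 180 by 220 by 28 mm on the bench at the left; origin at the centre of its underside.
- tray_bottle1: White plastic bottle with a screw cap, upright, origin at the centre of its underside; 52 mm across, 100 mm high, in the tray.
- tray_bottle2: White plastic bottle with a screw cap, upright, origin at the centre of its underside; 52 mm across, 100 mm high, in the tray.
- tray_bottle3: White plastic bottle with a screw cap, upright, origin at the centre of its underside; 52 mm across, 100 mm high, in the tray.
- tray_jar: Specimen jar with a red lid, 62 mm across, 70 mm high, in the tray; origin at the centre of its underside.
- stamp: Black hand stamp, 40 by 55 by 72 mm, on the bench at the right; origin at the centre of its underside.
- pen: Pen, 145 mm long, 9 mm thick, lying on the paper form at the right; origin under its middle.

How it is judged:
On the way, in this order (a step that is already met when the one before it is completed fails the run):
1. the speed dial rests in position 4 (value of joint speed_dial between 1.9744 and 2.2144 rad and velocity of joint speed_dial between -0.3 and 0.3 rad/s), for 0.3 s.
2. the start button is pressed fully in while the dial is at 4 (value of joint speed_dial between 1.9744 and 2.2144 rad and value of joint start_button above 0.004 m and contact force between the fingers and start_button above 0.5 N), for 0.05 s.
At the end, for the whole second after the job is handed in: The dial rests within 0.12 rad (7 degrees) of position 4 (2.094 rad), start button and stop bar are out (within 1 mm), and every bottle, jar, the tray, the stamp and the pen are within 25 mm of where they began (value of joint speed_dial between 1.9744 and 2.2144 rad and velocity of joint speed_dial between -0.1 and 0.1 rad/s and value of joint each of start_button, stop_bar below 0.001 m and distance of each of bottle_a, bottle_b, bottle_c, red_jar, tray, tray_bottle1, tray_bottle2, tray_bottle3, tray_jar, stamp, pen from where it was at the start of the episode below 0.025 m); the robot touches nothing.
It fails at once if the start button is pressed (over 2 mm) while the dial is not at 4 (value of joint start_button above 0.002 m and not (value of joint speed_dial between 1.9744 and 2.2144 rad)).
It fails at once if the stop bar is pressed (over 2 mm) (value of joint stop_bar above 0.002 m).
It fails at once if the dial's pointer is pinched (fingers press on both its sides at once) (contact force between the fingers and speed_dial_c1 above 1 N and contact force between the fingers and speed_dial_c2 above 1 N).
It fails at once if a bottle, jar, the tray, the stamp or the pen is lifted, carried, knocked over or shoved (over 25 mm or 0.5 rad) (distance of any of bottle_a, bottle_b, bottle_c, red_jar, tray, tray_bottle1, tray_bottle2, tray_bottle3, tray_jar, stamp, pen from where it was at the start of the episode above 0.025 m or angle between any of bottle_a, bottle_b, bottle_c, red_jar, tray, tray_bottle1, tray_bottle2, tray_bottle3, tray_jar, stamp's own z axis and vertical above 0.5 rad).
It also fails if it takes over 48 s, if anything falls off the work surface, if the arm or the gripper's body presses on something with over 40 N, if the wrist force passes 120 N, or if a joint passes its speed limit or range.

## Working session

There is one attempt and no reset: what is moved stays moved. The work goes in short steps, Python scripts to look and compute and a shell command to move; the robot and the scene stay as the last step left them, time stands still between calls to the robot, and variables do not carry over. Pictures are saved under pics/ and viewed, on a budget of 10 in all, crops included, one or two more only if the job needs it, and the job is handed in when it is done.

```bash
ls; mkdir -p pics
cat > h.py <<'E'
import numpy as np, cv2
from cell import robot
from scipy.spatial.transform import Rotation as R
def save(p,n,crop=None,s=1):
    im=p["color"][...,::-1]
    if crop: im=im[crop[1]:crop[3],crop[0]:crop[2]]
    cv2.imwrite("pics/"+n,cv2.resize(im,None,fx=s,fy=s,interpolation=cv2.INTER_CUBIC))
def camT(p,st=None):
    "world->cam 4x4"
    if "view" in p: return np.array(p["view"])
    T=np.eye(4);T[:3,:3]=R.from_euler("xyz",st["tool_rot"]).as_matrix();T[:3,3]=st["tool_pos"]
    return np.linalg.inv(T@np.array(p["T_tool_cam"]))
def onplane(p,xy,z,st=None):
    V=np.linalg.inv(camT(p,st));d=V[:3,:3]@np.linalg.inv(p["mtx"])@np.array([*xy,1.]);o=V[:3,3]
    return o+d*(z-o[2])/d[2]
def proj(p,X,st=None):
    V=camT(p,st);c=V[:3,:3]@np.array(X)+V[:3,3];u=np.array(p["mtx"])@c
    return u[:2]/u[2]
E
python3 - <<'E'
from h import *
st=robot.observe();print(st,robot.pinch_z)
p=robot.read_camera("top");save(p,"top.png")
for n,z in [("shaker",.08),("dial_axis",.111),("dial_pointer",.099),("speed_dial",.1),("start_top",.088),("stop_top",.088),("bottle_a",.13),("red_jar",.06)]:
    for d in robot.look_for(n,p)[:3]: print(n,d,onplane(p,d["xy"],z).round(4))
E
```

```text
pics
{'time': 0.0, 'qpos': array([-1.36399392e+00,  3.42703776e-01,  1.52502460e+00, -7.71231777e-06,
        1.27539138e+00, -1.46021880e-01]), 'qvel': array([-0.00150556,  0.00028191, -0.00028325,  0.00109039,  0.00112053,
        0.00257187]), 'joint_efforts': array([-2.52337195e-03, -4.31244707e+01, -2.44221228e+01,  7.15176109e-02,
        5.58408850e-02, -1.24109888e-04]), 'tool_pos': array([ 0.18139353, -0.49251832,  0.40405194]), 'tool_rot': array([3.00040003, 1.56926921, 1.78243024]), 'contact_force': array([-0.35408785,  0.20800254, -0.15466037]), 'torque': array([ 0.01285922, -0.00234292, -0.01010776]), 'opening': 0.09215760590992471} 0.1592
shaker {'xy': [351.0, 249.6], 'conf': 0.91} [ 0.527  -0.0989  0.08  ]
shaker {'xy': [487.9, 302.3], 'conf': 0.66} [ 0.4061 -0.3986  0.08  ]
dial_axis {'xy': [351.0, 252.9], 'conf': 0.56} [ 0.5143 -0.0964  0.111 ]
dial_pointer {'xy': [386.1, 245.9], 'conf': 0.67} [ 0.5313 -0.1753  0.099 ]
speed_dial {'xy': [385.7, 244.7], 'conf': 0.61} [ 0.5338 -0.1744  0.1   ]
stop_top {'xy': [384.2, 203.8], 'conf': 0.51} [ 0.63   -0.1757  0.088 ]
bottle_a {'xy': [420.7, 233.3], 'conf': 0.84} [ 0.5528 -0.2472  0.13  ]
bottle_a {'xy': [316.8, 230.2], 'conf': 0.77} [ 0.5617 -0.0219  0.13  ]
bottle_a {'xy': [324.1, 277.1], 'conf': 0.67} [ 0.4592 -0.0363  0.13  ]
red_jar {'xy': [418.1, 210.0], 'conf': 0.57} [ 0.6217 -0.2573  0.06  ]
```

View pics/top.png

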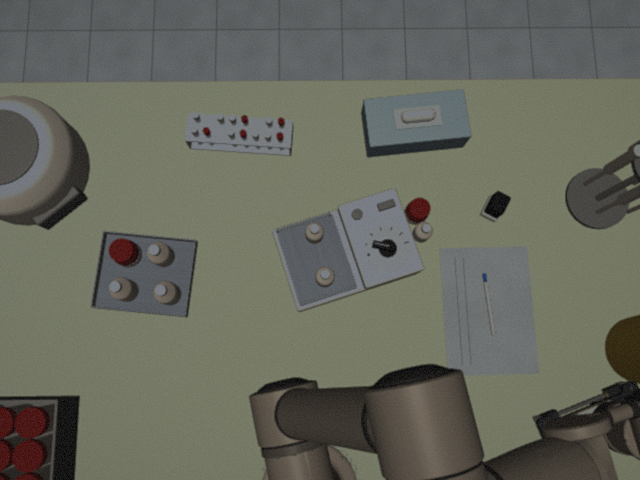

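Run:
```python
from h import *
p=robot.read_camera("top");save(p,"top2.png",(265,175,445,315),4)
s=robot.read_camera("scene");save(s,"scene.png")
for n in ["start_top","stop_top","dial_pointer"]: print(n,robot.look_for(n,s)[:2])
for c in [(276,233),(397,189),(424,271),(299,309)]: print(onplane(p,c,.08).round(3))
```

```text
start_top []
stop_top [{'xy': [285.0, 301.9], 'conf': 0.72}, {'xy': [259.1, 270.3], 'conf': 0.23}]
dial_pointer [{'xy': [259.3, 271.2], 'conf': 0.57}, {'xy': [287.5, 282.1], 'conf': 0.57}]
[0.566 0.069 0.08 ]
[ 0.667 -0.207  0.08 ]
[ 0.477 -0.261  0.08 ]
[0.395 0.019 0.08 ]
```

View pics/top2.png

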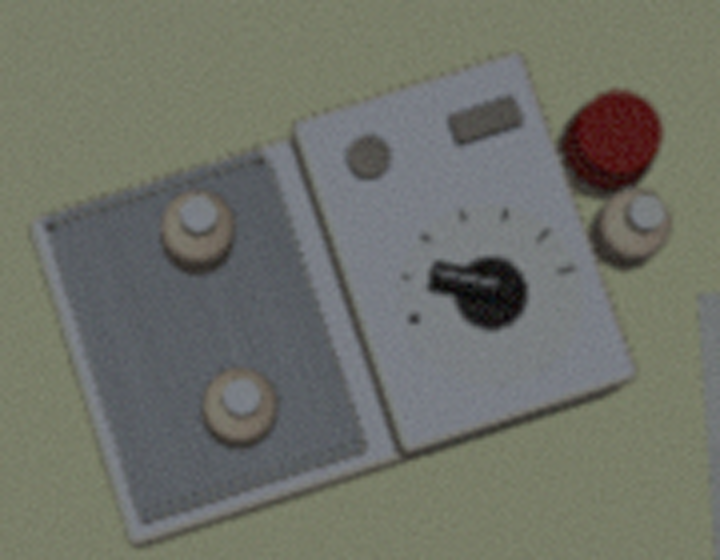

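View pics/scene.png

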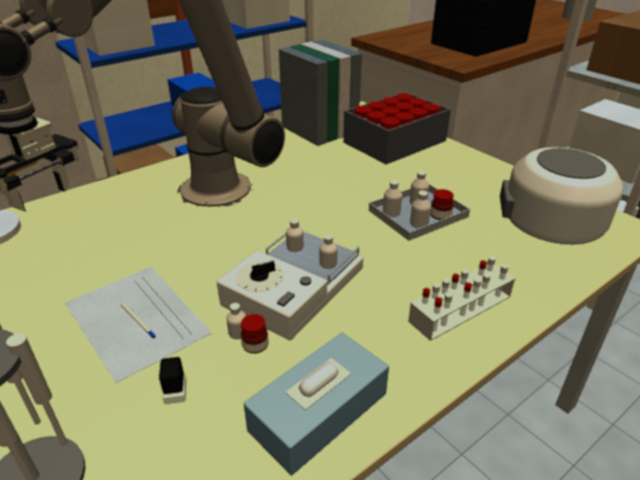

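```bash
cat >> h.py <<'E'
def rel(st,tip,zdir):
    "shift (cm, tool axes) and spin (deg) to bring fingertips to tip with tool z along +-zdir"
    M=R.from_euler("xyz",st["tool_rot"]).as_matrix()
    tcp=np.array(tip)+[0,0,.178]
    d=M.T@(tcp-st["tool_pos"])*100
    w=M.T@np.array([*zdir,0]); a=np.degrees(np.arctan2(-w[1],w[2]))
    return d.round(2),[round(x,1) for x in (a,a-180*np.sign(a))]
E
python3 - <<'E'
from h import *
from scipy.optimize import least_squares
p=robot.read_camera("top")
C=[((65,-45,88),(368,157)),((65,-115,88),(485,119)),((100,-150,80),(520,57)),((-100,-150,80),(634,376)),((-100,-10,80),(405,452)),((100,-10,80),(297,128)),((-30,-85,87),(491,293))]
def f(q):
    c,s=np.cos(q[2]),np.sin(q[2]);r=[]
    for (x,y,z),(u,v) in C:
        x,y,z=x/1e3,y/1e3,z/1e3
        r+=list(proj(p,(q[0]+c*x-s*y,q[1]+s*x+c*y,z))-[u/4+265-.4,v/4+175-.4])
    return np.array(r)
o=least_squares(f,[.527,-.099,.3],x_scale=[.01,.01,.1]);print(o.x,f(o.x).round(1))
q=o.x;c,s=np.cos(q[2]),np.sin(q[2]);M=np.array([[c,-s],[s,c]])
ax=q[:2]+M@[-.03,-.085];print("axis",ax,"start",q[:2]+M@[.065,-.045])
th=np.radians(30);zd=M@[np.sin(th),np.cos(th)]
st=robot.observe();print(zd,rel(st,[*(ax+M@[0,.03]),.22],zd))
E
```

```text
[ 0.53134658 -0.08940073  0.30185322] [ 0.1  0.2  0.2  0.5  0.4 -1.8  1.6  0.9 -0.5  1.1 -1.9 -1.4 -0.   0.4]
axis [ 0.52797263 -0.17947634] start [ 0.60678581 -0.11304229]
[0.21993277 0.97551503] (array([  0.67,  43.5 , -20.41]), [np.float64(-147.1), np.float64(32.9)])
```

```bash
python3 -m jog '[{"y":5.5,"z":-2.6,"spin":5,"fingers":1},{"y":11,"z":-5.2,"spin":10,"fingers":1},{"y":16.5,"z":-7.8,"spin":16,"fingers":1},{"y":22,"z":-10.3,"spin":22,"fingers":1},{"y":26,"z":-12.2,"spin":28,"fingers":1}]' 20; python3 -c "
from h import *
print(rel(robot.observe(),[.519,-.151,.2],[.22,.975]))"
```

```text
(array([  2.67,  43.48, -20.4 ]), [np.float64(-147.1), np.float64(32.9)])$[0]: bad value
```

```bash
python3 -m jog '[{"x":0,"y":5.5,"z":-2.6,"spin":5,"fingers":1.0},{"x":0,"y":11,"z":-5.2,"spin":10,"fingers":1.0},{"x":0,"y":16.5,"z":-7.8,"spin":16,"fingers":1.0},{"x":0,"y":22,"z":-10.3,"spin":22,"fingers":1.0},{"x":0,"y":26,"z":-12.2,"spin":28,"fingers":1.0}]' 20; python3 -c "
from h import *
print(rel(robot.observe(),[.519,-.151,.2],[.22,.975]))"
```

```text
time: 1.38
tool_pos: [0.3846, -0.2864, 0.405]
tool_rot: [1.193, 1.57, -0.516]
contact_force: [-0.1, 0.5, 0.4]
opening: 0.0464
(array([  2.7 ,  11.45, -15.27]), [np.float64(-175.2), np.float64(4.8)])
```

```bash
python3 -m jog '[{"x":0.5,"y":3,"z":-4,"spin":1,"fingers":1},{"x":1,"y":6,"z":-8,"spin":3,"fingers":1},{"x":2,"y":9,"z":-12,"spin":4.8,"fingers":1},{"x":2.7,"y":11.4,"z":-15.2,"spin":4.8,"fingers":1},{"x":2.7,"y":11.4,"z":-15.2,"spin":4.8,"fingers":1}]'
python3 - <<'E'
from h import *
st=robot.observe();p=robot.read_camera("wrist");save(p,"w1.png")
print(rel(st,[.519,-.151,.2],[.22,.975]),st["opening"],p["T_tool_cam"],p["mtx"])
for n in ["dial_pointer","start_top","stop_top"]:print(n,robot.look_for(n,p)[:2])
for X in [(.528,-.1795,.111),(.528,-.1795,.087),(.6068,-.113,.088)]:print(proj(p,X,st))
E
```

```text
time: 2.0
tool_pos: [0.518, -0.1512, 0.3769]
tool_rot: [-2.044, 1.57, 2.453]
contact_force: [0.2, 0.0, 1.1]
opening: 0.0008
(array([-0.11,  0.1 , -0.05]), [np.float64(-179.7), np.float64(0.3)]) 0.0008164266258036576 [[ 3.01858156e-05 -2.84040813e-01  9.58812190e-01  2.02894541e-02]
 [ 4.93479095e-04 -9.58812069e-01 -2.84040793e-01  7.62020948e-02]
 [ 9.99999878e-01  4.81727775e-04  1.11225679e-04 -2.74698150e-04]
 [ 0.00000000e+00  0.00000000e+00  0.00000000e+00  1.00000000e+00]] [[335.12704094   0.         319.1207393 ]
 [  0.         335.12704094 237.10804972]
 [  0.           0.           1.        ]]
dial_pointer [{'xy': [342.4, 212.4], 'conf': 0.79}]
start_top [{'xy': [249.4, 133.3], 'conf': 0.79}]
stop_top [{'xy': [324.7, 86.5], 'conf': 0.62}]
[353.40652847 221.00901789]
[350.55968443 214.03535751]
[246.09090263 134.17153878]
```

View pics/w1.png

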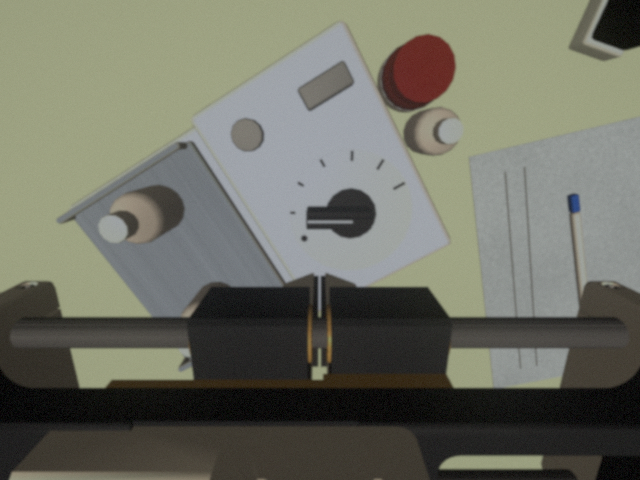

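```bash
cat >> h.py <<'E'
AX=np.array([.528,-.1795]);YAW=.3019
def fin(th,gap=0.,z=.093,r=.029):
    a=np.radians(th);c,s=np.cos(YAW),np.sin(YAW);M=np.array([[c,-s],[s,c]])
    P=M@[np.sin(a),np.cos(a)];t=M@[np.cos(a),-np.sin(a)]
    return [*(AX+r*P-(.0165+gap)*t),z],P
E
python3 - <<'E'
from h import *
st=robot.observe();print(rel(st,*fin(30,.008)));print(rel(st,*fin(30,.008,.13)))
E
```

```text
(array([10.7 , -0.74, -0.67]), [np.float64(-179.9), np.float64(0.1)])
(array([ 7.  , -0.74, -0.67]), [np.float64(-179.9), np.float64(0.1)])
```

```bash
python3 -m jog '[{"x":3,"y":-0.74,"z":-0.67,"spin":0,"fingers":1},{"x":7,"y":-0.74,"z":-0.67,"spin":0,"fingers":1},{"x":9,"y":-0.74,"z":-0.67,"spin":0,"fingers":1},{"x":10.7,"y":-0.74,"z":-0.67,"spin":0,"fingers":1},{"x":10.7,"y":-0.74,"z":-0.67,"spin":0,"fingers":1}]'
python3 - <<'E'
from h import *
st=robot.observe();p=robot.read_camera("wrist");save(p,"w2.png");print(st["contact_force"])
for t in (30,40,50,60,70): print(t,rel(st,*fin(t)))
for t in (80,90,100,110,115): print(t,rel(st,*fin(t)))
E
```

```text
time: 2.82
tool_pos: [0.5102, -0.1459, 0.2701]
tool_rot: [-1.676, 1.569, 2.815]
contact_force: [-0.5, 0.6, 0.2]
opening: 0.0004
[-0.52379171  0.58408617  0.24020744]
30 (array([-0.09,  0.82, -0.02]), [np.float64(-180.0), np.float64(0.0)])
40 (array([-0.09,  1.35, -0.26]), [np.float64(-170.0), np.float64(10.0)])
50 (array([-0.1 ,  1.91, -0.4 ]), [np.float64(-160.0), np.float64(20.0)])
60 (array([-0.1 ,  2.49, -0.45]), [np.float64(-150.0), np.float64(30.0)])
70 (array([-0.1 ,  3.07, -0.4 ]), [np.float64(-140.0), np.float64(40.0)])
80 (array([-0.1 ,  3.63, -0.24]), [np.float64(-130.0), np.float64(50.0)])
90 (array([-0.1 ,  4.16,  0.01]), [np.float64(-120.0), np.float64(60.0)])
100 (array([-0.1 ,  4.63,  0.34]), [np.float64(-110.0), np.float64(70.0)])
110 (array([-0.1 ,  5.04,  0.76]), [np.float64(-100.0), np.float64(80.0)])
115 (array([-0.1 ,  5.22,  0.99]), [np.float64(-95.0), np.float64(85.0)])
```

View pics/w2.png

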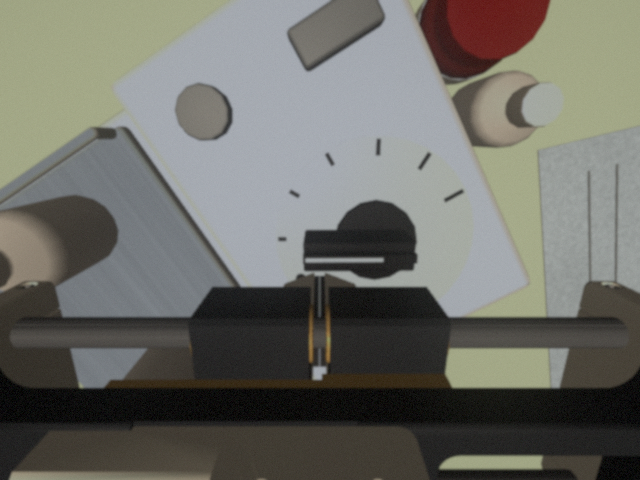

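```bash
python3 -m jog '[{"x":0,"y":0.82,"z":0,"spin":0,"fingers":1},{"x":0,"y":1.35,"z":-0.26,"spin":10,"fingers":1},{"x":0,"y":1.9,"z":-0.4,"spin":20,"fingers":1},{"x":0,"y":2.5,"z":-0.45,"spin":30,"fingers":1},{"x":0,"y":2.5,"z":-0.45,"spin":30,"fingers":1}]'
python3 - <<'E'
from h import *
st=robot.observe();p=robot.read_camera("wrist");save(p,"w3.png",(150,60,510,300),1.5);print(st["contact_force"])
for t in (60,70,80,90,98,105,110,114): print(t,rel(st,*fin(t)))
E
```

```text
time: 3.5
tool_pos: [0.5363, -0.146, 0.2714]
tool_rot: [-1.147, 1.569, 2.82]
contact_force: [-5.2, 2.0, 2.7]
opening: 0.0004
[-5.15384586  1.97447605  2.74326531]
60 (array([0.04, 0.01, 0.12]), [np.float64(-180.0), np.float64(0.0)])
70 (array([ 0.04,  0.54, -0.12]), [np.float64(-170.0), np.float64(10.0)])
80 (array([ 0.04,  1.1 , -0.27]), [np.float64(-160.0), np.float64(20.0)])
90 (array([ 0.04,  1.68, -0.31]), [np.float64(-150.0), np.float64(30.0)])
98 (array([ 0.04,  2.15, -0.28]), [np.float64(-142.0), np.float64(38.0)])
105 (array([ 0.04,  2.55, -0.19]), [np.float64(-135.0), np.float64(45.0)])
110 (array([ 0.04,  2.82, -0.1 ]), [np.float64(-130.0), np.float64(50.0)])
114 (array([ 0.04,  3.04, -0.02]), [np.float64(-126.0), np.float64(54.0)])
```

View pics/w3.png

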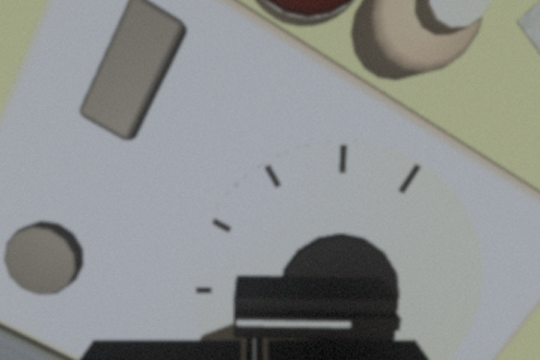

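```bash
python3 -m jog '[{"x":0,"y":0.54,"z":-0.12,"spin":10,"fingers":1},{"x":0,"y":1.1,"z":-0.27,"spin":20,"fingers":1},{"x":0,"y":1.62,"z":-0.3,"spin":29,"fingers":1},{"x":0,"y":1.62,"z":-0.3,"spin":29,"fingers":1}]'
python3 - <<'E'
from h import *
st=robot.observe();p=robot.read_camera("wrist");save(p,"w4.png",(150,60,510,300),1.5)
for t in (90,100,105,110,114,118): print(t,rel(st,*fin(t)))
E
```

```text
time: 4.05
tool_pos: [0.5507, -0.1544, 0.2716]
tool_rot: [-1.991, 1.569, 1.469]
contact_force: [-1.7, 4.4, 1.8]
opening: 0.0004
90 (array([0.06, 0.07, 0.02]), [np.float64(-179.0), np.float64(1.0)])
100 (array([ 0.06,  0.61, -0.21]), [np.float64(-169.0), np.float64(11.0)])
105 (array([ 0.06,  0.89, -0.29]), [np.float64(-164.0), np.float64(16.0)])
110 (array([ 0.06,  1.17, -0.35]), [np.float64(-159.0), np.float64(21.0)])
114 (array([ 0.06,  1.4 , -0.38]), [np.float64(-155.0), np.float64(25.0)])
118 (array([ 0.06,  1.63, -0.39]), [np.float64(-151.0), np.float64(29.0)])
```

View pics/w4.png

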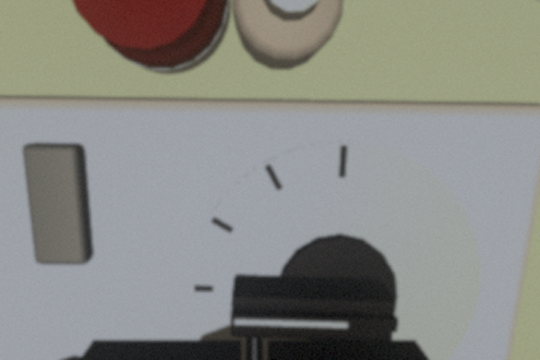

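The pointer is now on tick 3 (pointer tip at about (233,305), with ticks 3 to 6 still visible). One more click to go, then I back off.

```bash
python3 -m jog '[{"x":0,"y":0.61,"z":-0.21,"spin":10,"fingers":1},{"x":0,"y":1.17,"z":-0.35,"spin":20,"fingers":1},{"x":0,"y":1.45,"z":-0.38,"spin":25,"fingers":1},{"x":0,"y":1.45,"z":-0.38,"spin":25,"fingers":1},{"x":0,"y":0.6,"z":-0.38,"spin":25,"fingers":1}]'
python3 - <<'E'
from h import *
st=robot.observe();p=robot.read_camera("wrist");save(p,"w5.png",None,1)
print(st["contact_force"])
for t in (110,114,118): print(t,rel(st,*fin(t)))
E
```

```text
time: 4.72
tool_pos: [0.5561, -0.1597, 0.2713]
tool_rot: [2.414, 1.569, -0.841]
contact_force: [0.1, 0.2, 0.1]
opening: 0.0006
[0.08650171 0.16748792 0.09731123]
110 (array([ 0.03,  0.45, -0.22]), [np.float64(176.2), np.float64(-3.8)])
114 (array([ 0.03,  0.65, -0.34]), [np.float64(-179.8), np.float64(0.2)])
118 (array([ 0.03,  0.86, -0.45]), [np.float64(-175.8), np.float64(4.2)])
```

View pics/w5.png

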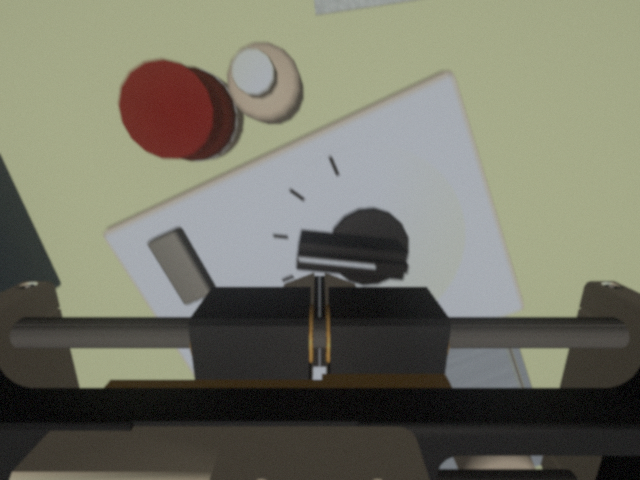

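Run:
```python
from h import *
st=robot.observe();P=fin(114)[1]
for z in (.15,.1,.083): print(rel(st,[.606,-.114,z],P))
```

```text
(array([-5.7 , -4.98, -4.51]), [np.float64(-179.8), np.float64(0.2)])
(array([-0.7 , -4.99, -4.51]), [np.float64(-179.8), np.float64(0.2)])
(array([ 1.  , -4.99, -4.51]), [np.float64(-179.8), np.float64(0.2)])
```

```bash
python3 -m jog '[{"x":-3,"y":-0.4,"z":0,"spin":0,"fingers":1},{"x":-5.7,"y":-0.5,"z":0,"spin":0,"fingers":1},{"x":-5.7,"y":-3,"z":-2.5,"spin":0,"fingers":1},{"x":-5.7,"y":-5,"z":-4.5,"spin":0,"fingers":1},{"x":-4,"y":-5,"z":-4.5,"spin":0,"fingers":1}]'
python3 - <<'E'
from h import *
st=robot.observe();p=robot.read_camera("wrist");save(p,"w6.png",None,1)
print(st["contact_force"],rel(st,[.606,-.114,.083],fin(114)[1]))
for X in [(.6068,-.113,.088),(*AX,.087),(*st["tool_pos"][:2],.088)]: print(proj(p,X,st))
for n in ["start_top","dial_pointer"]:
  for d in robot.look_for(n,p)[:2]:print(n,d,onplane(p,d["xy"],.088,st))
E
```

```text
time: 5.4
tool_pos: [0.6073, -0.1137, 0.3115]
tool_rot: [2.823, 1.567, -0.43]
contact_force: [0.3, -0.4, -0.4]
opening: 0.0003
[ 0.34987456 -0.35255796 -0.4141143 ] (array([5.05, 0.04, 0.15]), [np.float64(-179.7), np.float64(0.3)])
[320.52668458 262.52761899]
[441.73780667 142.26122917]
[319.56536235 261.56212798]
start_top {'xy': [323.6, 260.5], 'conf': 0.7} [ 0.60467497 -0.1141691   0.088     ]
dial_pointer {'xy': [434.1, 140.7], 'conf': 0.96} [ 0.5327542  -0.18092144  0.088     ]
dial_pointer {'xy': [428.2, 171.4], 'conf': 0.32} [ 0.53651357 -0.16361097  0.088     ]
```

View pics/w6.png

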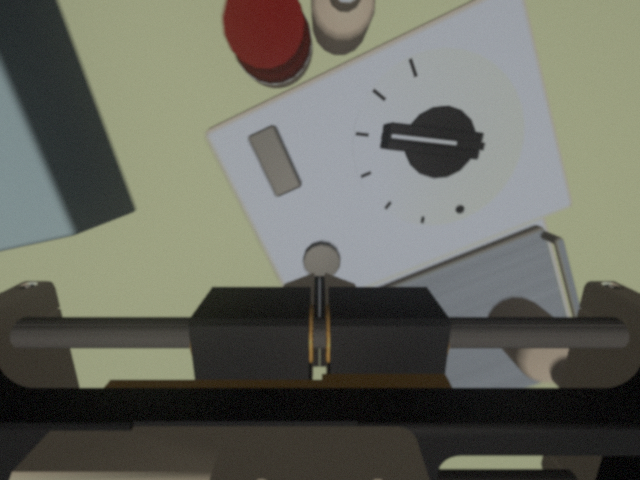

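The pointer line, about (390,137) to (457,142), lies on tick 4 at (362,134), counted from the dot at (460,209). The start button at (322,260) is under the fingertips. Now I press and retreat.

```bash
python3 -m jog '[{"x":3.5,"y":0,"z":0.2,"spin":0,"fingers":1},{"x":4.5,"y":0,"z":0.2,"spin":0,"fingers":1},{"x":4.9,"y":0,"z":0.2,"spin":0,"fingers":1},{"x":5.15,"y":0,"z":0.2,"spin":0,"fingers":1},{"x":5.15,"y":0,"z":0.2,"spin":0,"fingers":1}]'; python3 -c "
from h import *
s=robot.observe();print(s['tool_pos'][2]-.178,s['contact_force'])"
```

```text
time: 6.18
tool_pos: [0.6042, -0.1149, 0.2612]
tool_rot: [2.41, 1.569, -0.846]
contact_force: [-7.1, -0.4, 7.9]
opening: 0.0005
0.08320834719411146 [-7.05799118 -0.38085192  7.85255066]
```

```bash
python3 -m jog '[{"x":0.1,"y":0,"z":0,"spin":0,"fingers":1},{"x":0.1,"y":0,"z":0,"spin":0,"fingers":1}]'; python3 -c "
from h import *
s=robot.observe();print(s['tool_pos'][2]-.178,s['contact_force'])"
```

```text
time: 6.42
tool_pos: [0.6041, -0.1149, 0.2611]
tool_rot: [2.496, 1.569, -0.76]
contact_force: [-7.2, 0.9, 12.9]
opening: 0.0006
0.08308580650627745 [-7.18028958  0.86941599 12.94165281]
```

The force went up 5 N with only 0.1 mm more travel, so the button is on its stop. Retreating.

```bash
python3 -m jog '[{"x":-1,"y":0,"z":0,"spin":0,"fingers":1},{"x":-5,"y":0,"z":0,"spin":0,"fingers":1},{"x":-9,"y":0,"z":0,"spin":0,"fingers":1},{"x":-12,"y":-2,"z":0,"spin":0,"fingers":1},{"x":-12,"y":-2,"z":0,"spin":0,"fingers":1}]'
python3 - <<'E'
from h import *
p=robot.read_camera("wrist");save(p,"w7.png");print(robot.observe()["contact_force"])
E
```

```text
time: 7.05
tool_pos: [0.6072, -0.0939, 0.3819]
tool_rot: [3.014, 1.563, -0.241]
contact_force: [0.2, -0.9, -0.9]
opening: 0.0007
[ 0.18640011  0.12583874 -0.47720305]
```

View pics/w7.png

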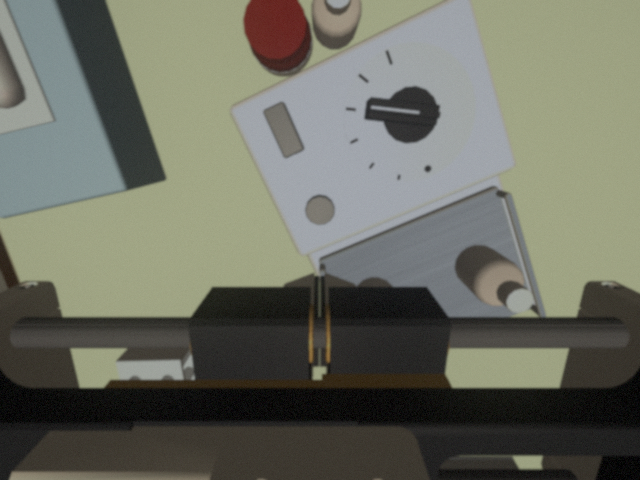

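The dial is still on tick 4, with its pointer tip at (368,108) and the tick at (351,109). The button at (320,209) looks out, and the arm is clear at zero force.

```bash
python3 -c "
from cell import robot
print(robot.hand_in())"
```

```text
the job is handed in; nothing more can be done
None
```

I turned the dial to speed 4, then pressed the start button fully in, let it come back out, and handed the job in. The hand-in reports no verdict.

- **Dial:** It started on click 1. I pushed the side of its pointer with the closed fingertips over three clicks (2, 3, 4), checking a wrist picture after each one. After I backed off, the pointer sat on tick 4, counted from the off dot, and it was still there in the last picture.
- **Start button:** The fingertips stopped about 4.9 mm below the top of the button. The downward force rose from 8 to 13 N over the last 0.1 mm, so the button was on its stop. A sideways force of about 7 N showed during the press, probably friction, because I shifted the tool 2 mm sideways on the way down.
- **After the press:** In the last picture the button looks out, judged by eye only. The stop bar was never touched. The arm was clear at about zero force when I handed in, at about 7 s on the robot's clock.
- **Other things:** The red jar and the bottle beside the shaker looked undisturbed in the wrist pictures. I did not recheck the tray, its contents, the stamp, the pen or the two bottles on the platform at the end, but the arm never went below their height near them.

I viewed 10 pictures, the full budget. One move was refused because its rows left out a field, and nothing moved.

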